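Line up and press home the lid of a locking pot

ROBOT

A 6-joint arm with a two-finger parallel gripper is mounted at the origin on the work surface. World frame = base frame: x ahead of the robot, y to its left, z up, the work surface at z = 0. Lengths are in mm, angles in rad, forces in N, time in s.
With the tool pointing down it reaches from about 275 to 1000 mm from the base axis. Payload 8.4 kg.
Tool frame: the origin (TCP) lies at the very end of the fingers, on their centre line; the grasp point (between the pads) lies 19 mm behind it; z points along the fingers, y is the direction in which the jaws open and shut (so a half turn about z gives the same grasp; the last joint's range is limited). The gripper opens to 85 mm and grips with 20 to 120 N. Pads are 22 mm wide; open, the fingers measure 114 mm over their backs; the gripper's body (76 mm by 85 mm) begins 54 mm behind the grasp point. The pads swing forward as they close: fully open they stand 13 mm farther back than shut.
Start: joints at [-1.116, 0.353, 1.633, -0, 1.155, -0.002], TCP at [275.673, -560.921, 231.281] pointing down, gripper open.
Joint ranges: [-2.63, 2.63], [-0.92, 2.1], [0.06, 2.66], [-1.3, 4.44], [0, 2.69], [-3.02, 3.02]. Speed limits (rad/s): [2.22, 2.22, 2.79, 3.14, 3.14, 3.14].

INTERFACE

Orientations are given as [roll, pitch, yaw] about the fixed x, y, z axes, in that order (R = Rz(yaw) Ry(pitch) Rx(roll)).
In Python, from rig import r, vision gives the robot as it stands.
- The arm moves only by the tool move_arm, never from a script. Its argument "series" is text: rows parted by semicolons, each of 7 numbers parted by spaces: the closure, from -1 (fully open) to 1 (shut), then the shift along the tool's x, y, z in units of 40 mm (1.0 is 40 mm), then the turn, a rotation vector about the tool's x, y, z in degrees. In form: grip tx ty tz ax ay az; .... A call has 1 to 20 rows; each row shifts and turns the pose as measured when the row begins, along the tool's axes as they then stand; what a row does not reach is not made up. A row lasts 1/8 s, in which the tool goes at most 62.5 mm and 10.7 degrees, less where a joint would pass 70% of its speed; a pose out of reach is approached as far as the arm can. A call is refused whole if a number of a shift passes 1 or a number of a turn 10.7, either way. A call with a gripper value outside its range is refused whole. The fingers move at their own pace and stop on an object; "grip_force" is the grip in N (left out, the last holds). Time passes only in rows, so rows that do not move let the fingers close. It gives the time, the measured TCP pose, the force and the opening at its end, in the units of the state.
- r.sense(): the state, without advancing time (a new reading comes with each control period).
- vision.grab_frame(name): name is "scene" or "top"; returns the picture (400x640x3 uint8, red, green, blue); there is no depth.
- vision.camera_params(name): a dict with "fx", "fy", "cx", "cy" (pixels), "k1" (the pictures are not rectified: a ray, as slopes to the right and down, at radius r is drawn at 1 + k1 r^2 times it, then the intrinsics apply), "position" and "rotation" of the camera in the world. Camera axes: x right, y up, looking along -z (the intrinsics and any distortion apply to the point x, -y, -z); pixel columns grow to the right and rows downward; lengths in mm; the calibration is good to about 2 mm. A picture is of the moment at which its call begins. camera_params takes no time and is no camera call.
- r.sign_off(): hands the job in, once; it reports no verdict.
The state is a dict: "clock": time; "qpos": joint angles; "qvel": joint speeds; "joint_efforts": joint torques, N m; "eef_pos": TCP position; "tcp_rot": TCP orientation; "contact_force": force on the tool from outside, world axes, zero at the start; "wrist_torque": the same for the moment, N m; "opening": opening from 0.0 (shut) to 1.0 (fully open).
Only numpy, scipy, OpenCV 4.12 (cv2) and the standard library are available. Lean on these libraries where they do the work, as an engineer would, in place of code of your own. Each camera call takes 0.05 s, during which the arm holds its last target. There are 200 camera calls.

TASK

Close the small locking pot on the orange trivet: with a fingertip against the black lug on its lid, push the lid round until the notch in the lid's edge lies over the pin that sticks out of the pot's rim, then press the middle of the lid down until it is fully home on the rim. Do it all by pushing from outside: never pinch the lug, never lift the lid or the pot, do not shove the pot along or tip it, and leave the other things on the table where they are.

Things in the scene. Friction and masses are not known exactly. Their poses are not given: they have to be found in the camera images.
- pot: Loose aluminium pot, filled, about 1.3 kg plus 0.25 kg for the lid, 144 mm diameter, 75 mm tall to its rim (rim 150 mm diameter), standing on the trivet. Origin: centre of its underside; z is up through the middle (the axis that the lid turns about); its x axis points at the locking pin. Two loop handles at its +y and -y sides reach 109 mm from the axis, 54 to 66 mm above the origin.
- pin (a point): Top of the steel locking pin: a round bar of 9 mm diameter lying level and radially on the pot's rim, from 66 to 106 mm from the axis, so its outer end shows beyond the lid's edge (lid radius 78 mm). This point is on top of it, 74 mm from the axis, 83 mm above the pot's underside.
- notch (a point): Middle of the notch in the lid's edge, on the lid's top face, 74 mm from the axis. A dark rubber seal shows through it. The notch is open at the lid's edge, 16 mm wide, and runs in to 61 mm from the axis. Over the pin, it lets the lid go down; anywhere else the pin stops the lid after 1 mm. The lid goes down while the notch is within about 3 mm of centred over the pin, and the round pin guides it a little.
- lug (a point): Middle of the black lug on the lid, straight across from the notch, 12 mm above the lid's plate, 48 mm from the axis. The lug is 32 mm long (radially, 32 to 64 mm from the axis), 14 mm wide, 21 mm high (flanks 18 mm). Push a flank sideways, round the axis, to turn the lid: 1 to 1.5 N is enough, and the lid stops where it is left; over about 6 N can slide or tip the pot.
- pad (a point): Centre of the top of the round pressing pad in the middle of the lid, 40 mm diameter, 3 mm above the lid's plate (the plate is 4 mm thick); this is where to press. At the start it stands 91 mm above the pot's underside (99 mm above the table), and 9 mm lower when the lid is home.
- lid (a joint): Angle of the lid about the pot's upright axis, rad, growing counter-clockwise seen from above; 0 (or 6.283, any whole turn) is the notch exactly over the pin. It starts anywhere from 0.6 to 5.7, turns freely either way without stops.
- lid_seat (a joint): How far the lid has been pressed down, m: 0 at the start (held up by its stiff rubber gasket, with the plate's underside 84 mm above the pot's underside), 0.009 fully home on the rim, negative if lifted. Takes about 5 to 6 N to move down and stays where it is left.
- lug_left: The left flank of the lug, as seen from the pot's middle looking out to the lug; pushed on, it turns the lid clockwise seen from above. A plate 32 by 3 by 18 mm; origin at the centre of its underside.
- lug_right: The right flank of the lug, same size; pushed on, it turns the lid counter-clockwise. Both flanks pressed at once counts as pinching.
- trivet: Flat orange silicone trivet under the pot, 190 by 190 mm and 8 mm thick, fixed to the table; origin at the centre of its underside.
- bowl_a_rim (a point): Centre of the mouth of a loose green ceramic bowl beside the pot, 124 mm diameter, 50 mm tall; leave alone.
- bowl_b_rim (a point): Centre of the mouth of the second green bowl, same size, farther off; leave alone.
- spoon_grip (a point): Handle of the loose serving spoon, 240 mm long, lying beyond the pot; leave alone.
- jar: Loose glass jar with a metal cap, 60 mm diameter, 85 mm tall, beside the pot; origin at the centre of its underside; leave alone.
- mill: Loose wooden pepper mill, 52 mm diameter, 122 mm tall; origin at the centre of its underside; leave alone.
- mug_rim (a point): Centre of the mouth of a loose white mug, 80 mm diameter, 85 mm tall; leave alone.

How it is judged:
By the outcome, as a careful person would: the job done as asked, in the order asked, and still so for the second after the job is handed in, with the robot touching nothing.
It also fails if it takes over 51 s, if anything falls off the work surface, if the arm or the gripper's body presses on something with over 40 N, if the wrist force passes 120 N, or if a joint passes its speed limit or range.

## Working session

There is one attempt and no reset: what is moved stays moved. The work goes in short steps, Python scripts to look and compute and a tool call to move; the robot and the scene stay as the last step left them, time stands still between calls to the robot, and variables do not carry over. Pictures are saved under pics/ and viewed, about 8 in all and at most 12, crops included, and the job is handed in when it is done.

Besides the shell and the picture viewer there is one more tool, called after "Call:" as a command line: name --argument value ..., lists and objects as JSON in quotes. move_arm: Moves the arm, as the interface text tells. Its arguments: {"type":"object","properties":{"series":{"type":"string"},"grip_force":{"type":"number"}},"required":["series"]}

```bash
ls; mkdir -p pics
cat > h.py <<'E'
import numpy as np, cv2
from rig import r, vision
def ray(name,u,v):
    p=vision.camera_params(name)
    K=np.array([[p['fx'],0,p['cx']],[0,p['fy'],p['cy']],[0,0,1.]])
    x,y=cv2.undistortPoints(np.array([[[u,v]]],float),K,np.array([p['k1'],0,0,0.]))[0,0]
    R=np.array(p['rotation']); 
    return np.array(p['position'],float), R@np.array([x,-y,-1.])
def onz(name,u,v,z):
    o,d=ray(name,u,v); return o+d*(z-o[2])/d[2]
def proj(name,P):
    p=vision.camera_params(name); c=np.array(p['rotation']).T@(np.array(P,float)-p['position'])
    x,y=c[0]/-c[2],-c[1]/-c[2]; s=1+p['k1']*(x*x+y*y)
    return p['fx']*x*s+p['cx'],p['fy']*y*s+p['cy']
def save(name,fn):
    im=vision.grab_frame(name)[:,:,::-1]; cv2.imwrite('pics/'+fn,im); return im
E
python3 - <<'E'
from h import *
a=save('scene','s0.png');b=save('top','t0.png')
for n in('scene','top'):
    print(vision.camera_params(n))
print(r.sense())
E
```

```text
pics
{'fx': 501.7203632611149, 'fy': 501.7203632611149, 'cx': 324.5022966994598, 'cy': 207.38739349647463, 'k1': 0.006290913230096883, 'position': array([1336.11791262, -720.25680024, 1245.06961408]), 'rotation': array([0.72444757, 0.00894127, 0.8447626 ])}
{'fx': 487.66575415483146, 'fy': 487.66575415483146, 'cx': 316.0497909086136, 'cy': 198.19382178438966, 'k1': -0.1177080116375243, 'position': array([ 431.86668742,  -41.74689026, 1675.56071243]), 'rotation': array([ 0.06601638, -0.00180859, -1.56643752])}
{'clock': 0.1, 'qpos': array([-1.11637793e+00,  3.53584228e-01,  1.63401453e+00,  1.07633887e-06,
        1.15519832e+00, -2.39148902e-03]), 'qvel': array([-0.00095784, -0.00267569, -0.00282231,  0.00062017,  0.0002297 ,
       -0.00078883]), 'joint_efforts': array([-1.73113727e-03, -6.06358266e+01, -3.42819786e+01, -1.42750537e-04,
        3.94717834e-03,  2.23655616e-05]), 'eef_pos': array([ 275.50898924, -560.55299743,  230.65277449]), 'tcp_rot': array([-3.14038823e+00, -3.86455874e-06,  4.56809451e-01]), 'contact_force': array([-0.61583348, -0.99928783, -1.04682051]), 'wrist_torque': array([-0.00305773,  0.02820799,  0.0345553 ]), 'opening': 1.0003443669078265}
```

View pics/t0.png

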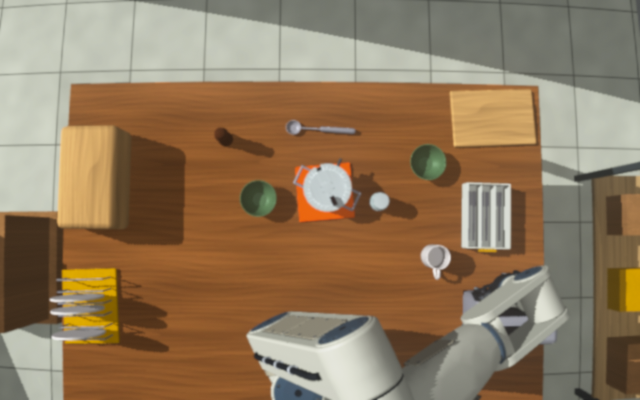

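View pics/s0.png

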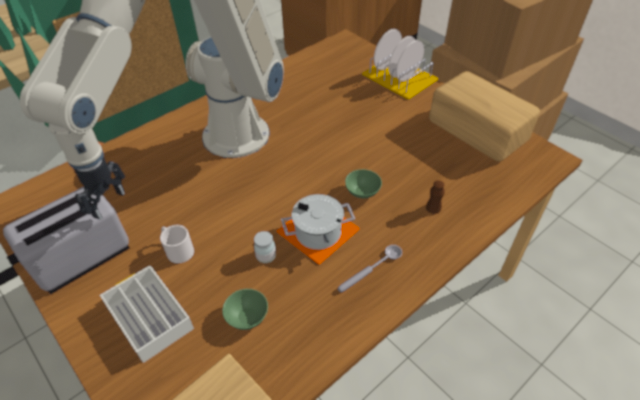

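The top view shows the pot at about (327,188), its lug near (336,201), the jar at (379,201) and bowl_a at (259,198). In the scene view the pot is at (318,218) and the lug at (304,207). Next I'll enlarge crops of the pot.

```bash
sed -i "s/^def ray/from scipy.spatial.transform import Rotation\ndef RR(p): return Rotation.from_euler('xyz',p['rotation']).as_matrix()\ndef ray/; s/R=np.array(p\['rotation'\]);/R=RR(p)/; s/np.array(p\['rotation'\]).T/RR(p).T/" h.py
python3 - <<'E'
from h import *
t=cv2.imread('pics/t0.png');s=cv2.imread('pics/s0.png')
a=cv2.resize(t[150:230,285:365],(480,480),interpolation=cv2.INTER_CUBIC) #x6
b=cv2.resize(s[180:260,275:360][:, :],(0,0),fx=6,fy=6,interpolation=cv2.INTER_CUBIC)[:480]
b=b[:, :]; 
im=np.hstack([a,b]); print(im.shape)
cv2.imwrite('pics/c0.png',cv2.resize(im,(0,0),fx=.8,fy=.8))
print(onz('top',327,188,99),onz('scene',318,214,99))
E
```

```text
(480, 990, 3)
[569.41765361 -79.53154841  99.        ] [577.60440369 -86.77494908  99.        ]
```

View pics/c0.png

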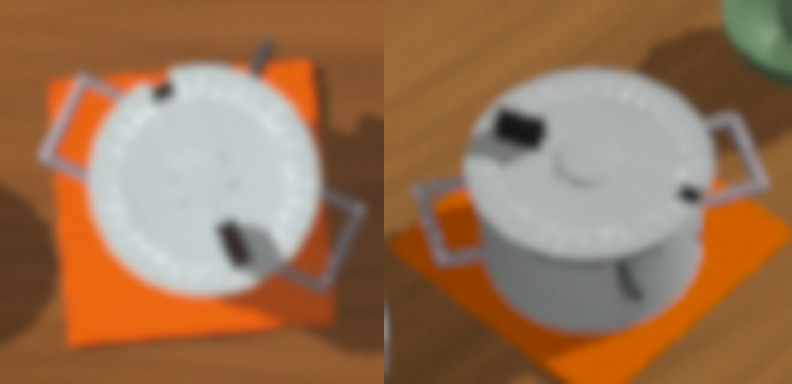

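In the top crop (4.8× enlarged) the notch is at pixel (319,169), the pin at (339,162), the lug at (334,201) and the lid centre at (328,187). In the scene crop the pin end is at (326,239), the notch at (339,220) and the lug at (303,207).

Run:
```python
from h import *
t=cv2.imread('pics/t0.png')
c=cv2.resize(t[140:240,275:375],(800,800),interpolation=cv2.INTER_CUBIC)
hsv=cv2.cvtColor(c,cv2.COLOR_BGR2HSV)
m=((hsv[...,1]<60)&(hsv[...,2]>140)).astype(np.uint8)
m=cv2.morphologyEx(m,cv2.MORPH_OPEN,cv2.getStructuringElement(2,(41,41)))
cn=max(cv2.findContours(m,0,1)[0],key=cv2.contourArea); hull=cv2.convexHull(cn)
px=lambda x,y:(275+(x+.5)/8-.5,140+(y+.5)/8-.5)
W=np.array([onz('top',*px(*p),96)[:2] for p in hull[:,0].astype(float)])
(cx,cy),rad=cv2.minEnclosingCircle(W.astype(np.float32))
print('lid',cx,cy,rad,W.min(0),W.max(0)); C=np.array([cx,cy])
dk=(hsv[...,2]<80).astype(np.uint8)
n,l,st,ce=cv2.connectedComponentsWithStats(dk)
for i in range(1,n):
    if st[i,4]>60:
        p=px(*ce[i]); 
        for z in(91,96,110,113): 
            w=onz('top',*p,z)[:2]-C; print(i,st[i,4],np.round(p,1),z,w.round(1),np.hypot(*w).round(1),np.degrees(np.arctan2(w[1],w[0])).round(1))
for q in[(339.8,159.8),(339.2,162)]:
    w=onz('top',*q,88)[:2]-C; print('pin',w,np.degrees(np.arctan2(w[1],w[0])))
for nm,q,z in[('pinend',(326.3,238.8),86),('notch',(338.75,220.2),93),('lug',(303.3,207),116),('cen',(589/4.8-80+275,163/4.8+180),96)]:
    P=onz('scene',*q,z)[:2];w=P-C; print('scene',nm,P,w,np.hypot(*w),np.degrees(np.arctan2(w[1],w[0])))
# others
for nm,q,z in[('jar',(379,201),85),('bowlA',(259,198),50)]: print(nm,onz('top',*q,z))
```

```text
lid 572.8534545898438 -79.40633392333984 79.8034439086914 [ 495.86000676 -159.13147946] [6.52246620e+02 2.95987481e-01]
1 1304 [333.6 200.5] 91 [-43.6 -22. ] 48.8 -153.2
1 1304 [333.6 200.5] 96 [-43.9 -21.8] 49.0 -153.6
1 1304 [333.6 200.5] 110 [-44.8 -21.3] 49.6 -154.6
1 1304 [333.6 200.5] 113 [-44.9 -21.2] 49.7 -154.8
pin [ 90.66170735 -42.18056792] -24.950312269337193
pin [ 83.36648663 -40.21212396] -25.75050419968031
scene pinend [ 657.35155082 -124.48011105] [ 84.49809623 -45.07377713] 95.76833323720797 -28.076776462357213
scene notch [633.78161994 -53.38336594] [60.92816535 26.02296798] 66.2528202815639 23.127764275363933
scene lug [ 538.28244096 -110.7468018 ] [-34.57101363 -31.34046787] 46.662403603914356 -137.80601537758187
scene cen [574.90282648 -85.66252223] [ 2.04937189 -6.25618831] 6.583298359329663 -71.86248941418377
jar [ 528.748124   -250.34580306   85.        ]
bowlA [539.14356757 146.63821581  50.        ]
```

Call:
move_arm --series "1 0.9 -0.55 0 0 0 0;1 0.9 -0.55 0 0 0 0;1 0.9 -0.55 0 0 0 0;1 0.9 -0.55 0 0 0 0;1 0.9 -0.55 0 0 0 0;1 0.9 -0.55 0 0 0 0;1 0.9 -0.55 0 0 0 0;1 0.9 -0.55 0 0 0 0;1 0.9 -0.55 0 0 0 0;1 0.9 -0.55 0 0 0 0;1 0.9 -0.55 0 0 0 0;1 0 0 0 0 0 0"

```text
clock: 1.6
eef_pos: [529.8, -155.6, 227.4]
tcp_rot: [-3.135, 0.002, 0.455]
contact_force: [0.1, 0.2, -0.1]
opening: 0.005
```

Call:
move_arm --series "1 0.6 -0.33 0 0 0 0;1 0 0 0.9 0 0 0;1 0 0 0.9 0 0 0;1 0 0 0.4 0 0 0;1 0 0 0 0 0 0"

```text
clock: 2.22
eef_pos: [544.2, -134.8, 137.3]
tcp_rot: [-3.136, 0.003, 0.455]
contact_force: [-0.2, -0.3, 1.3]
opening: 0.002
```

Run:
```python
from h import *
s=r.sense();print(s['eef_pos'],s['tcp_rot'],s['contact_force'])
t=save('top','t1.png');sc=save('scene','s1.png')
print('tcp proj',proj('scene',s['eef_pos']),proj('top',s['eef_pos']))
a=cv2.resize(t[150:230,285:365],(400,400),interpolation=cv2.INTER_CUBIC)
b=cv2.resize(sc[170:250,275:355],(400,400),interpolation=cv2.INTER_CUBIC)
cv2.imwrite('pics/c1.png',np.hstack([a,b]))
```

```text
[ 544.23751027 -134.77479812  137.30461037] [-3.1361973   0.00342122  0.45461561] [-0.1852297  -0.31067959  1.25722042]
tcp proj (np.float64(298.0640493679733), np.float64(207.41455391632925)) (np.float64(344.72474690807246), np.float64(194.95986733934788))
```

View pics/c1.png

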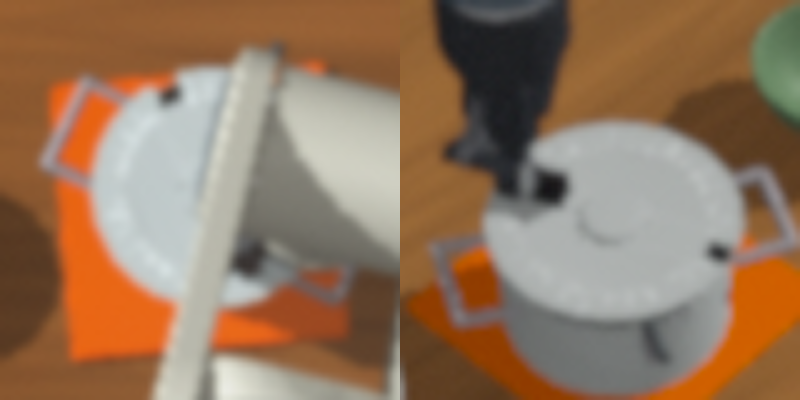

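The scene crop shows the fingertip at pixel (299,209), matching its projection of (298,207). It is beside the lug at (304,208), so the scene calibration agrees. I'll back off slightly and then descend.

Call:
move_arm --series "1 0 0.2 0 0 0 0;1 0 0 0.4 0 0 0;1 0 0 0.3 0 0 0;1 0 0 0.15 0 0 0;1 0 0 0 0 0 0"

```text
clock: 2.95
eef_pos: [550.4, -143.3, 104.6]
tcp_rot: [-3.14, -0.001, 0.454]
contact_force: [0.5, -0.8, -0.4]
opening: -0.002
```

Call:
move_arm --series "1 0 -0.15 0 0 0 0;1 0 -0.15 0 0 0 0;1 0 -0.15 0 0 0 0;1 0 -0.1 0 0 0 0;1 0 0 0 0 0 0"

```text
clock: 3.58
eef_pos: [540.3, -121.6, 105.4]
tcp_rot: [-3.141, -0.002, 0.455]
contact_force: [-0.1, 0.2, 0.3]
opening: 0.004
```

Call:
move_arm --series "1 -0.04 -0.11 0 0 0 5;1 -0.04 -0.11 0 0 0 5;1 -0.04 -0.11 0 0 0 5;1 -0.04 -0.11 0 0 0 5;1 0 0 0 0 0 0"

```text
clock: 4.2
eef_pos: [529.2, -107.8, 105.9]
tcp_rot: [3.141, -0.003, 0.096]
contact_force: [-0.4, 0.1, 0.5]
opening: -0.001
```

```bash
cat > look.py <<'E'
from h import *
import sys
n=sys.argv[1]
s=r.sense();print(s['eef_pos'],s['tcp_rot'],s['contact_force'])
C=np.array([574,-81.]);d=s['eef_pos'][:2]-C;y=s['tcp_rot'][2]
print('radial,tang',-(d@[np.cos(y),np.sin(y)]),d@[np.sin(y),-np.cos(y)])
t=save('top',f't{n}.png');sc=save('scene',f's{n}.png')
a=cv2.resize(t[150:230,285:365],(400,400),interpolation=cv2.INTER_CUBIC)
b=cv2.resize(sc[170:250,275:355],(400,400),interpolation=cv2.INTER_CUBIC)
cv2.imwrite(f'pics/c{n}.png',np.hstack([a,b]))
E
python3 look.py 2
```

```text
[ 529.16079791 -107.75869104  105.92564527] [ 3.14116227e+00 -3.13802274e-03  9.64720733e-02] [-0.42284046  0.05952505  0.49373336]
radial,tang 47.20817179885449 22.315243793353478
```

View pics/c2.png

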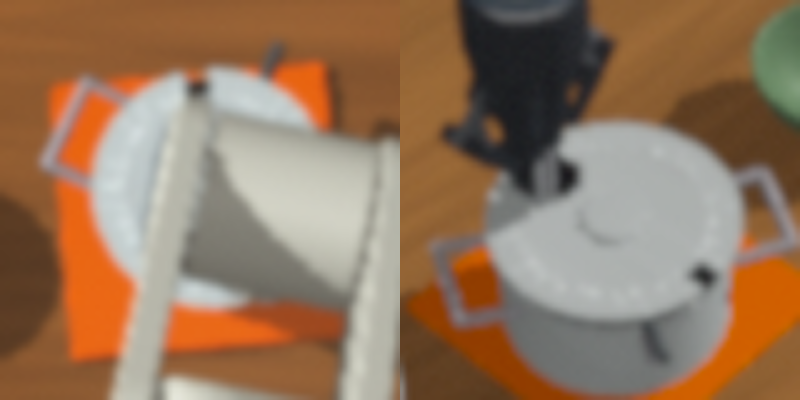

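The top crop shows the notch moved from (170,95) to (198,88) while the handles stayed put, so the lid is turning and the pot is still. I'll keep going round the arc.

Call:
move_arm --series "1 -0.04 -0.11 0.01 0 0 5;1 -0.04 -0.11 0.01 0 0 5;1 -0.04 -0.11 0.01 0 0 5;1 -0.04 -0.11 0.01 0 0 5;1 0 0 0 0 0 0"

```text
clock: 4.92
eef_pos: [524.3, -91.5, 104.9]
tcp_rot: [3.141, -0.004, -0.253]
contact_force: [0.3, -1.2, -1.0]
opening: -0.0
```

```bash
cat >> look.py <<'E'
def ang(nm,q,z,C): 
    w=onz(nm,*q,z)[:2]-C; return round(float(np.hypot(*w)),1),round(float(np.degrees(np.arctan2(w[1],w[0]))),1)
def dark(im,x0,y0,x1,y1,th):
    c=cv2.cvtColor(im[y0:y1,x0:x1],cv2.COLOR_BGR2GRAY)
    n,l,st,ce=cv2.connectedComponentsWithStats((cv2.resize(c,(0,0),fx=8,fy=8,interpolation=cv2.INTER_CUBIC)<th).astype(np.uint8))
    return [((ce[i][0]+.5)/8-.5+x0,(ce[i][1]+.5)/8-.5+y0,st[i,4]/64) for i in range(1,n) if st[i,4]>60]
for q in dark(t,315,162,345,177,90): print('top dark',np.round(q,1),ang('top',q[:2],93,np.array([573.5,-79.5])))
for q in dark(sc,320,205,345,245,70): print('sc dark',np.round(q,1),ang('scene',q[:2],93,np.array([575,-84])))
E
python3 look.py 3; sed -i "s/^s=r.sense/s=r.sense/" look.py
python3 - <<'E'
import cv2
exec(open('look.py').read().split('s=r.sense')[0].replace('n=sys.argv[1]',''))
E
```

```text
[524.29270705 -91.45093264 104.87765947] [ 3.14106283 -0.00434342 -0.25265189] [ 0.34128099 -1.20503732 -0.9787021 ]
radial,tang 45.5167856796886 22.544604384172224
top dark [339.1 162.4   3.8] (90.1, -26.1)
top dark [331.6 167.1   4.4] (66.8, -13.0)
sc dark [328.9 229.8   9.7] (68.2, -13.6)
```

View pics/c3.png

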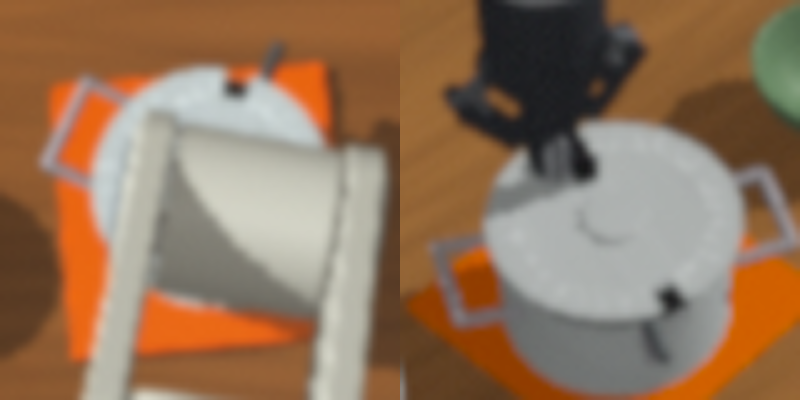

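The notch is at −13° in both views and the pin at −26°, so about 13° remains. I'll go a little short of that and measure again.

Call:
move_arm --series "1 -0.04 -0.11 0 0 0 5;1 -0.04 -0.11 0 0 0 5;1 0 0 0 0 0 0"

```text
clock: 5.4
eef_pos: [523.8, -83.0, 104.7]
tcp_rot: [3.141, -0.004, -0.424]
contact_force: [-0.3, -0.9, -0.2]
opening: 0.003
```

```bash
python3 look.py 4
```

```text
[523.79084806 -82.96548494 104.73112637] [ 3.14119814 -0.00410904 -0.42426513] [-0.27865267 -0.85996558 -0.19947217]
radial,tang 44.94858909656578 22.459884412030952
top dark [339.  162.6   4.9] (89.0, -26.1)
top dark [335.6 167.8   5.6] (69.0, -24.0)
sc dark [325.1 230.8   5.8] (67.4, -23.4)
```

Run:
```python
from h import *
t=cv2.imread('pics/t4.png');s=cv2.imread('pics/s4.png')
a=cv2.resize(t[154:184,320:350],(390,390),interpolation=cv2.INTER_CUBIC)
b=cv2.resize(s[218:248,310:340],(390,390),interpolation=cv2.INTER_CUBIC)
# overlay radial lines: pin -26 / through center
cv2.imwrite('pics/c4.png',np.hstack([a,b]))
for nm,C in(('top',(573.5,-79.5)),('scene',(575,-84))):
    for th in(-22,-24,-26,-28):
        u=np.array([np.cos(np.radians(th)),np.sin(np.radians(th))])
        o=np.array((320,154) if nm=='top' else (310,218))
        f=lambda rr,z:((np.array(proj(nm,[*(np.array(C)+rr*u),z]))-o+.5)*13).round()
        print(nm,th,'notch67@91',f(67,91),'edge78@96',f(78,96),'pin106@87',f(106,87))
```

```text
top -22 notch67@91 [197. 190.] edge78@96 [214. 147.] pin106@87 [254.  50.]
top -24 notch67@91 [206. 193.] edge78@96 [224. 151.] pin106@87 [268.  56.]
top -26 notch67@91 [214. 197.] edge78@96 [234. 156.] pin106@87 [281.  62.]
top -28 notch67@91 [222. 202.] edge78@96 [244. 161.] pin106@87 [294.  69.]
scene -22 notch67@91 [209. 175.] edge78@96 [226. 197.] pin106@87 [268. 314.]
scene -24 notch67@91 [200. 178.] edge78@96 [214. 200.] pin106@87 [253. 318.]
scene -26 notch67@91 [190. 180.] edge78@96 [203. 203.] pin106@87 [237. 322.]
scene -28 notch67@91 [180. 182.] edge78@96 [191. 205.] pin106@87 [221. 326.]
```

View pics/c4.png

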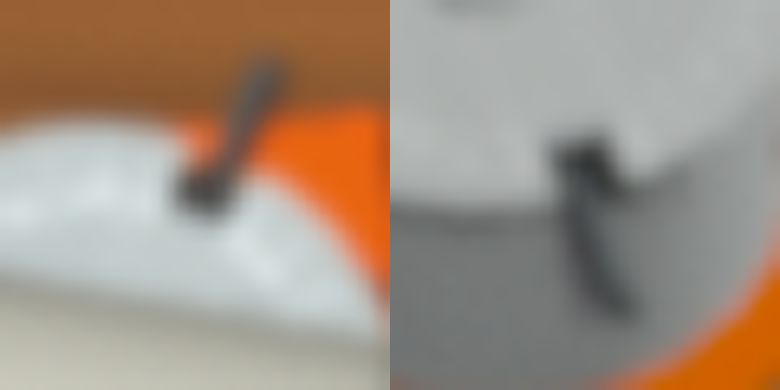

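In the enlarged crops the pin sits at the clockwise side of the notch, right of the notch middle in the top view and left of it in the scene view. It is off by about 2–3°.

Call:
move_arm --series "1 -0.02 -0.065 0 0 0 3;1 0 0 0 0 0 0"

```text
clock: 5.75
eef_pos: [524.1, -80.9, 104.6]
tcp_rot: [3.141, -0.004, -0.473]
contact_force: [-0.2, 0.7, 0.7]
opening: -0.002
```

```bash
python3 look.py 5
python3 - <<'E'
from h import *
t=cv2.imread('pics/t5.png');s=cv2.imread('pics/s5.png')
a=cv2.resize(t[154:184,320:350],(390,390),interpolation=cv2.INTER_CUBIC)
b=cv2.resize(s[218:248,310:340],(390,390),interpolation=cv2.INTER_CUBIC)
cv2.imwrite('pics/c5b.png',np.hstack([a,b]))
E
```

```text
[524.05223658 -80.85624813 104.62321409] [ 3.14110558 -0.00393743 -0.4726514 ] [-0.20712882  0.74068423  0.66297303]
radial,tang 44.53715192805283 22.6106575244633
top dark [337.4 165.8  14.3] (77.4, -26.1)
sc dark [323.6 231.8  10.8] (69.7, -27.8)
```

View pics/c5b.png

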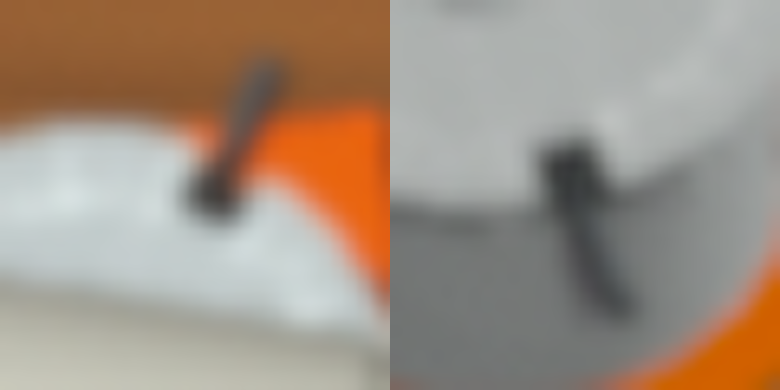

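The notch is nearly centred. Both views suggest about 1° more, so I'll nudge it, then back the finger off the flank and rise.

Call:
move_arm --series "1 -0.01 -0.025 0 0 0 1.2;1 0 0 0 0 0 0;1 0 0.2 0 0 0 0;1 0 0.3 0 0 0 0;1 0 0 -0.5 0 0 0;1 0 0 -0.5 0 0 0;1 0 0 0 0 0 0"

```text
clock: 6.72
eef_pos: [512.6, -100.5, 145.2]
tcp_rot: [3.141, -0.003, -0.493]
contact_force: [-0.6, 1.2, -0.7]
opening: 0.001
```

```bash
python3 look.py 6
python3 - <<'E'
from h import *
t=cv2.imread('pics/t6.png');s=cv2.imread('pics/s6.png')
a=cv2.resize(t[154:184,320:350],(390,390),interpolation=cv2.INTER_CUBIC)
b=cv2.resize(s[218:248,310:340],(390,390),interpolation=cv2.INTER_CUBIC)
c=cv2.resize(s[170:250,275:355],(390,390),interpolation=cv2.INTER_CUBIC)
im=np.hstack([a,b,c]);cv2.imwrite('pics/c6b.png',cv2.resize(im,(798,266)))
print(im.shape)
p=s[200:232,300:345]
E
```

```text
[ 512.64738148 -100.52894194  145.15434293] [ 3.14063788 -0.00335346 -0.49299274] [-0.6275651   1.22341951 -0.65889292]
radial,tang 44.804423786854734 46.23945265062658
top dark [337.6 165.9  14.2] (77.4, -26.5)
sc dark [323.4 232.   12.8] (70.2, -28.5)
(390, 1170, 3)
```

View pics/c6b.png

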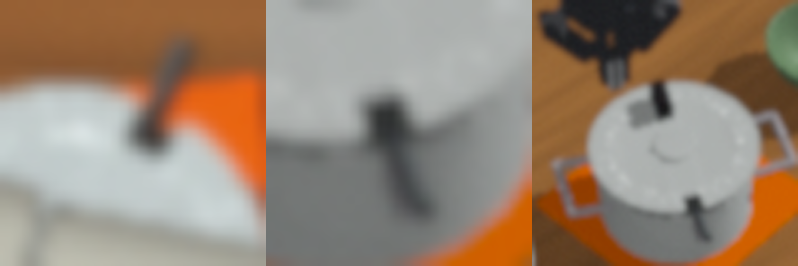

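The notch is centred on the pin in both views, and the fingertip is clear at z = 145. I'll go over the middle of the lid.

Call:
move_arm --series "1 0.57 -0.57 0 0 0 0;1 0.57 -0.57 0 0 0 0;1 0 0 0 0 0 0;1 0 0 0.5 0 0 0;1 0 0 0.3 0 0 0;1 0 0 0 0 0 0"

```text
clock: 7.58
eef_pos: [569.7, -81.8, 105.3]
tcp_rot: [3.137, 0.007, -0.493]
contact_force: [0.9, -1.2, 0.4]
opening: -0.003
```

Call:
move_arm --series "1 0.1 -0.05 0 0 0 0;1 0 0 0.05 0 0 0;1 0 0 0.05 0 0 0;1 0 0 0.05 0 0 0;1 0 0 0.05 0 0 0;1 0 0 0.05 0 0 0"

```text
clock: 8.32
eef_pos: [575.0, -82.4, 96.8]
tcp_rot: [3.137, 0.005, -0.493]
contact_force: [-1.9, -0.2, 5.2]
opening: 0.001
```

Call:
move_arm --series "1 0 0 0.05 0 0 0;1 0 0 0.05 0 0 0;1 0 0 0.05 0 0 0;1 0 0 0 0 0 0"

```text
clock: 8.82
eef_pos: [575.0, -82.3, 91.5]
tcp_rot: [3.137, 0.005, -0.493]
contact_force: [0.3, -0.7, -0.5]
opening: 0.002
```

It has gone down past the 1 mm stop, so the notch is on the pin. I'll press until it bottoms out.

Call:
move_arm --series "1 0 0 0.05 0 0 0;1 0 0 0.05 0 0 0;1 0 0 0.05 0 0 0"

```text
clock: 9.2
eef_pos: [575.2, -82.3, 90.0]
tcp_rot: [3.138, 0.004, -0.493]
contact_force: [-9.2, 0.9, 27.5]
opening: 0.0
```

At z = 90.0 it stopped hard with 27 N, so the lid is home. I'll lift straight up and move clear.

Call:
move_arm --series "1 0 0 -0.2 0 0 0;1 0 0 -0.5 0 0 0;1 0 0 -1 0 0 0;1 0 0 -1 0 0 0;1 0 0 -1 0 0 0;1 -1 0.5 0 0 0 0;1 -1 0.5 0 0 0 0;1 -1 0.5 0 0 0 0;1 -1 0.5 0 0 0 0;1 -1 0.5 0 0 0 0;1 0 0 0 0 0 0"

```text
clock: 10.58
eef_pos: [346.7, -75.1, 242.8]
tcp_rot: [3.138, 0.002, -0.493]
contact_force: [0.2, 0.2, -0.1]
opening: 0.001
```

```bash
python3 look.py 7
python3 - <<'E'
from h import *
t=cv2.imread('pics/t7.png');s=cv2.imread('pics/s7.png');t0=cv2.imread('pics/t0.png')
f=lambda i:cv2.resize(i,(390,390),interpolation=cv2.INTER_CUBIC)
cv2.imwrite('pics/c7b.png',np.hstack([f(t[150:230,285:365]),f(s[170:250,275:355])]))
d=cv2.absdiff(t,t0).max(2)
for nm,(u,v) in dict(jar=(379,201),bowlA=(259,198),bowlB=(429,162),mug=(435,258),mill=(223,136),spoon=(320,130)).items(): print(nm,(d[v-14:v+15,u-14:u+15]>40).sum())
E
```

```text
[346.7322335  -75.14449036 242.79410296] [ 3.13820345e+00  2.09572909e-03 -4.92813143e-01] [ 0.17291954  0.16208461 -0.09760201]
radial,tang 202.99441426131085 102.36304245550754
top dark [339.  162.6   5. ] (89.0, -26.1)
top dark [336.6 168.7   6.3] (67.8, -27.7)
sc dark [322.8 232.9   2.4] (73.5, -30.4)
jar 0
bowlA 0
bowlB 0
mug 0
mill 0
spoon 0
```

View pics/c7b.png

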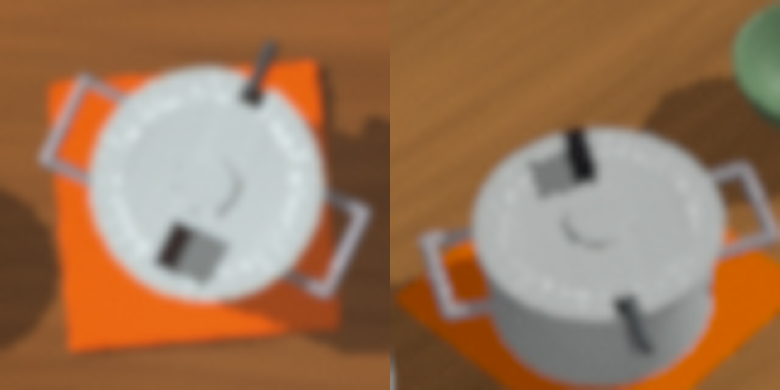

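The final crops show the pin lying in the notch, the lid low and level, and the pot where it was on the trivet.

```bash
python3 -c "
from h import *
print(r.sign_off())"
```

```text
the job is handed in; nothing more can be done
None
```

The pot is closed and the job is handed in. I pushed the lug's left flank with the shut fingertips and turned the lid about 52° clockwise until the notch was over the pin. Then I backed off, pressed the pad, and moved the arm clear. It took about 10.7 s of the 51 s allowed.

- **Lid seated:** the pad went down to z = 90.0 mm, the height expected when home, and stopped hard there at 27 N. That is well past the 1 mm stop the pin gives when the notch is off it. At the end of the press there was also about 9 N of sideways force.
- **Notch over pin:** the last pictures show the pin lying in the notch. The angles I measured differ slightly: in the top view the notch is at −27.7° and the pin at −26.1°. A rough reading in the scene view gave −30.4°, but only a sliver of seal was visible there by then.
- **Pot and other things:** the pin's position is unchanged in the top view and the pot looks unmoved. The jar, both bowls, mug, mill and spoon show no change there either, and nothing was touching the robot when I handed in.

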